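# Load the grow-light bay and set its dimmer

## Task

First slide the lamp's dimmer right down to its off end; the lamp must still be off when the tray goes home. Take the spent jar (red lid) off the steel tray and stand it in the yellow dish, stand every white-lidded culture jar upright on the tray, and slide the loaded tray by its blue tab into the bay under the lamp until it is fully home against the back stop. Then slide the dimmer up until its grip lines up with the red pointer, and leave the petri dish, the tool cup and the big green jar alone.

Things in the scene. Friction and masses are not known exactly. Their poses are not given: they have to be found in the camera images.
- dimmer (a joint): position of the dimmer grip along its track, m: 0 = off, at the end of the track towards the dimmer base's -y (roughly the robot's right); 0.12 = full, at the other end. Stays where it is left (about 1.5 N friction)
- dimmer_top (a point): centre of the top of the dimmer's black grip, a block 28 (x) x 20 (y, along the track) x 40 tall whose top is 54.5 above the table; the track housing under it is 14 high
- dimmer_base: fixed grey dimmer housing 40 (x) x 170 (y) x 14; origin at the centre of its underside; the grip slides along its y, at y = joint - 0.06 m
- marker: red set-point pointer fixed beside the housing's +x edge: tab 22 (x) x 10 (y) x 16 high, nib over the housing. Origin: on the table under the track's centre line, level with the pointer along the track; y as dimmer_base's. Target: dimmer_top at y = 0 in this frame
- bay: fixed grow-light bay, mouth towards its -y. Origin: on the table where a tray fully home has its origin (y axes parallel). mm: guide rails 25 high along y, inner faces x = +-74, y -95 to 95, flared lead-ins out to y = -124; tray rides on the bare table between; back stop face at y = 90; white lamp roof y -64 to 116, underside 157 high, top 182, on posts
- tray: loose steel tray 140 (x) x 180 (y), rim 14 high, walls and floor 4 thick, 300 g; origin centre of underside. At its -y end a flat tongue (top 7 high) carries an upright blue tab, plate 40 (x) x 8 (y) centred at x = 0, y = -140, top 65 high: pinch it along the tray's y to push. Starts on the table before the bay's mouth with the spent jar on it
- jar1: culture jar, clear glass with green plantlets and a WHITE lid; upright cylinder 52 dia (lid 54) x 72 tall, about 120 g; may be absent. Origin: centre of its underside, z up its axis. Starts on the green mat
- jar2: culture jar, clear glass with green plantlets and a WHITE lid; upright cylinder 52 dia (lid 54) x 72 tall, about 120 g; may be absent. Origin: centre of its underside, z up its axis. Starts on the green mat
- jar3: culture jar, clear glass with green plantlets and a WHITE lid; upright cylinder 52 dia (lid 54) x 72 tall, about 120 g; may be absent. Origin: centre of its underside, z up its axis. Starts on the green mat
- jar4: culture jar, clear glass with green plantlets and a WHITE lid; upright cylinder 52 dia (lid 54) x 72 tall, about 120 g; may be absent. Origin: centre of its underside, z up its axis. Starts on the green mat
- spent: spent culture jar, brown inside with a RED lid; same size and origin as the other jars (52 dia x 72 tall). Starts on the tray
- dish: fixed yellow discard dish 110 x 110, rim 16 high, walls and floor 4 thick; origin at the centre of its underside
- mat: fixed green mat 240 x 240 x 3; origin at the centre of its underside; the white-lidded jars start on it
- petri: bystander: glass petri dish 100 dia x 16 on the brown parcel (fixed, 120 (x) x 170 (y) x 50 high, beyond the mat); origin centre of its underside. Leave alone
- toolcup: bystander: glass cup 56 dia x 70 tall with two steel tools sticking up to 130; origin centre of its underside. Leave alone
- bigjar: bystander: big green jar with white lid, 96 dia x 100 tall; origin centre of its underside. Leave alone

How it is judged (in metres and radians):
On the way, in this order (a step that is already met when the one before it is completed fails the run):
1. the dimmer is slid down to off (value of joint dimmer below 0.008 m), for 0.2 s.
2. with the dimmer still off, the tray is fully home in the bay with every white-lidded jar upright on it (value of joint dimmer below 0.008 m and y of tray in the frame of bay between -0.008 and 0.01 m and x of tray in the frame of bay between -0.012 and 0.012 m and angle between the y axis of tray and the y axis of bay, either way round below 0.07 rad and x of jar1 in the frame of tray between -0.068 and 0.068 m and y of jar1 in the frame of tray between -0.088 and 0.088 m and z of each of jar1, jar2, jar3, jar4 in the frame of tray below 0.012 m and angle between each of jar1, jar2, jar3, jar4's own z axis and vertical below 0.12 rad and x of jar2 in the frame of tray between -0.068 and 0.068 m and y of jar2 in the frame of tray between -0.088 and 0.088 m and x of jar3 in the frame of tray between -0.068 and 0.068 m and y of jar3 in the frame of tray between -0.088 and 0.088 m and x of jar4 in the frame of tray between -0.068 and 0.068 m and y of jar4 in the frame of tray between -0.088 and 0.088 m), for 0.2 s.
At the end, for the whole second after the job is handed in: Tray home in the bay (within 8 mm of the stop, 12 mm sideways, 0.07 rad), every white-lidded jar upright (0.12 rad) on its floor, the spent jar upright on the floor of the yellow dish, the dimmer grip within 6 mm of the red pointer along the track, all at rest (y of tray in the frame of bay between -0.008 and 0.01 m and x of tray in the frame of bay between -0.012 and 0.012 m and angle between the y axis of tray and the y axis of bay, either way round below 0.07 rad and x of jar1 in the frame of tray between -0.068 and 0.068 m and y of jar1 in the frame of tray between -0.088 and 0.088 m and z of each of jar1, jar2, jar3, jar4 in the frame of tray below 0.012 m and angle between each of jar1, jar2, jar3, jar4, spent's own z axis and vertical below 0.12 rad and x of jar2 in the frame of tray between -0.068 and 0.068 m and y of jar2 in the frame of tray between -0.088 and 0.088 m and x of jar3 in the frame of tray between -0.068 and 0.068 m and y of jar3 in the frame of tray between -0.088 and 0.088 m and x of jar4 in the frame of tray between -0.068 and 0.068 m and y of jar4 in the frame of tray between -0.088 and 0.088 m and x of spent in the frame of dish between -0.035 and 0.035 m and y of spent in the frame of dish between -0.035 and 0.035 m and z of spent in the frame of dish below 0.012 m and y of dimmer_top in the frame of marker between -0.006 and 0.006 m and linear speed of each of jar1, jar2, jar3, jar4, spent, tray below 0.02 m/s and velocity of joint dimmer between -0.01 and 0.01 m/s); the robot touches nothing.
It fails at once if the petri dish is moved more than 30 mm (distance of petri from where it was at the start of the episode above 0.03 m).
It fails at once if the tool cup is moved more than 30 mm (distance of toolcup from where it was at the start of the episode above 0.03 m).
It fails at once if the big green jar is moved more than 30 mm (distance of bigjar from where it was at the start of the episode above 0.03 m).
Of jar1, jar2, jar3, jar4 only 2 to 4 are there at a start; the rules pass over those that are not, and their reading is None.
At some moment in a run one of jar1, jar2, jar3, jar4, spent may be knocked a few centimetres aside while the robot is not near it.
It also fails if it takes over 210 s, if anything falls off the work surface, if the arm or the gripper's body presses on something with over 40 N, if the wrist force passes 120 N, or if a joint passes its speed limit or range.

## Robot

A 7-joint arm with a two-finger parallel gripper is mounted at the origin on the work surface. World frame = base frame: x ahead of the robot, y to its left, z up, the work surface at z = 0. Lengths are in mm, angles in rad, forces in N, time in s.
With the tool pointing down it reaches from about 425 to 925 mm from the base axis. Payload 6.8 kg.
Tool frame: the origin (TCP) lies between the finger pads; the fingertips stand 22 mm ahead of it and the grasp point (between the pads) lies 3 mm ahead of it (env.finger_overhang is the distance from the TCP to the fingertips, in mm); z points along the fingers, y is the line along which they close (so a half turn about z gives the same grasp; the last joint's range is limited). The gripper opens to 88 mm and grips with 3 to 60 N. Pads are 20 mm wide; open, the fingers measure 115 mm over their backs; the gripper's body (75 mm by 178 mm) begins 61 mm behind the grasp point.
Start: joints at [-1.427, 0.477, 0.022, 1.555, -0.011, 1.109, -0.083], TCP at [168.17, 653.732, 244.664] pointing down, gripper open.
Joint ranges: [-2.96, 2.96], [-0.34, 2.1], [-1.41, 1.46], [0.24, 2.44], [-1.37, 4.51], [0.17, 1.92], [-2.96, 2.96]. Speed limits (rad/s): [2.39, 2.39, 3.14, 3.14, 3.14, 3.14, 3.14].

## Interface

Orientations are given as a unit quaternion [w, x, y, z].
In Python, from plant import env, vision, job_done, monitor gives the robot as it stands. Calls block until the motion is done:
- env.movep(position, orientation): joint-space move of the TCP to a pose.
- env.move_linear(position, vel=150, frame=None, until_force=None): straight line of the TCP; frame=None keeps the orientation; vel is the mean speed in mm/s. With until_force (N) it stops when the force on the tool has changed by that much, and returns True; else False.
- env.move_j(angles): joint-space move.
- env.release() and env.grasp(): open the fingers fully, or close them until they stop; the grip force is fixed at half the most.
- env.sleep(seconds).
- env.inverse_kinematics(position, orientation): joint angles nearest the present ones, or None.
- vision.capture(name): name is "scene" or "top" or "wrist"; returns a dict with "frame" (384x512x3 uint8, blue, green, red), "K" (3x3 intrinsics, pixels), "R" (3x3) and "t" (3): a world point X has camera coordinates R X + t. Camera axes: x right, y down, z forward; pixel columns grow to the right and rows downward; lengths in mm; the calibration is good to about 2 mm. A picture is of the moment at which its call begins. There is no depth.
A pose or a line that the arm cannot do raises env.Unreachable and nothing moves.
- job_done(): hands the job in; it is judged then, once.
Readings, each from a call of its own:
- monitor.get_time_s(): time.
- monitor.get_joint_positions(): joint angles.
- monitor.get_dq(): joint speeds.
- monitor.get_joint_efforts(): joint torques, N m.
- monitor.get_ee_pos(): TCP position.
- monitor.get_eef_rot(): TCP orientation.
- monitor.get_force(): force on the tool from outside, world axes, zero at the start.
- monitor.get_torque(): the same for the moment, N m.
- monitor.get_finger_gap(): finger opening in mm.
- monitor.get_finger_force(): force on a finger pad.
Only numpy, scipy, OpenCV 4.12 (cv2) and the standard library are available. Lean on these libraries where they do the work, as an engineer would, in place of code of your own. Each camera call takes 0.05 s, during which the arm holds its last target. There are 200 camera calls.

## Working session

There is one attempt and no reset: what is moved stays moved. The work goes in short steps, each a Python script; the robot and the scene stay as the last script left them, time stands still between calls to the robot, and variables do not carry over. Pictures are saved under pics/ and viewed, at most 17 in all, crops included, and the job is handed in when it is done.

```bash
ls; mkdir -p pics; python3 - <<'E'
from plant import env, vision, monitor
import cv2,numpy as np
for n in ["scene","top"]:
    c=vision.capture(n); cv2.imwrite(f"pics/{n}0.png",c["frame"]); print(n,c["K"].round(1).tolist(),c["R"].round(3).tolist(),c["t"].round(1).tolist(), "pos",(-c["R"].T@c["t"]).round(0))
print(monitor.get_eef_rot(),monitor.get_time_s(),env.finger_overhang)
E
```

```text
pics
scene [[482.4, 0.0, 256.6], [0.0, 482.4, 190.7], [0.0, 0.0, 1.0]] [[-0.663, 0.748, 0.019], [0.501, 0.462, -0.731], [-0.556, -0.475, -0.682]] [352.8, -253.0, 1852.7] pos [1391.  734. 1071.]
top [[368.4, 0.0, 253.5], [0.0, 368.4, 192.2], [0.0, 0.0, 1.0]] [[-0.009, -1.0, 0.004], [-0.975, 0.008, -0.22], [0.22, -0.006, -0.976]] [44.1, 575.8, 904.4] pos [ 363.   45. 1009.]
[-4.34067945e-05  1.25534875e-01  9.92088880e-01 -8.04576904e-04] 0.1 22.0
```

View pics/scene0.png

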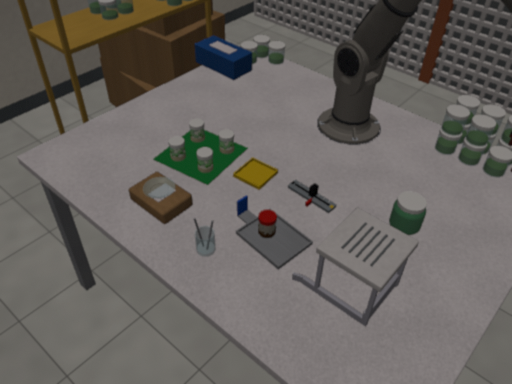

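View pics/top0.png

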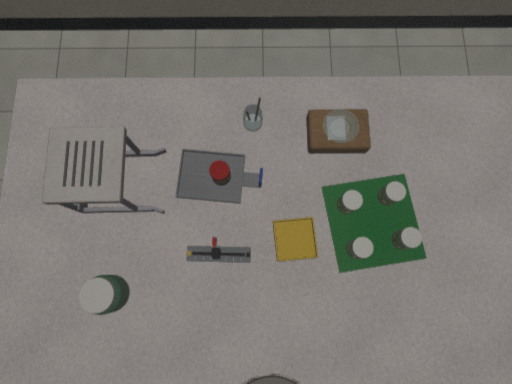

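The scene view shows the arm clear of everything. The top view has x pointing up and y pointing left:
- 4 white-lidded jars on the mat at (352,201), (395,191), (362,247) and (410,237)
- red lid at (220,170) on the tray, and the blue tab at (262,177)
- dish at (295,240)
- dimmer at (187–250,254), with its grip at (216,254) and the pointer at (214,242)
- bay mouth facing right, near column 160

```bash
cat > h.py <<'E'
from plant import env, vision, job_done, monitor
import cv2, numpy as np
from scipy.spatial.transform import Rotation as Ro
def ray(c,uv,z):
    """pixel(s) -> world points on the plane at height z"""
    uv=np.atleast_2d(uv).astype(float); R,t=c["R"],c["t"]; o=-R.T@t
    d=(R.T@np.linalg.inv(c["K"])@np.c_[uv,np.ones(len(uv))].T).T
    return o+d*((z-o[2])/d[:,2])[:,None]
def proj(c,X):
    p=(c["K"]@(c["R"]@np.atleast_2d(X).T+np.asarray(c["t"])[:,None])).T
    return p[:,:2]/p[:,2:]
def hsv(c): return cv2.cvtColor(c["frame"],cv2.COLOR_BGR2HSV)
def mask(c,lo,hi): return cv2.inRange(hsv(c),np.array(lo),np.array(hi))
def red(c): return mask(c,(0,140,70),(8,255,255))|mask(c,(172,140,70),(180,255,255))
def blobs(m,amin=20):
    n,l,s,ce=cv2.connectedComponentsWithStats(m)
    return [(s[i,4],ce[i],l==i,s[i,:4]) for i in range(1,n) if s[i,4]>=amin]
def q(a,tilt=0):
    """tool down, closing line at angle a from world x ... y_tool=(cos a, sin a)"""
    y=np.array([np.cos(a),np.sin(a),0]); z=np.array([0,0,-1.]); x=np.cross(y,z)
    r=Ro.from_matrix(np.c_[x,y,z]).as_quat(); return [r[3],r[0],r[1],r[2]]
def rect(c,m,z):
    """min-area rectangle on plane z of mask m: centre, long size, short size, angle of long side"""
    ys,xs=np.nonzero(m); P=ray(c,np.c_[xs,ys],z)[:,:2].astype(np.float32)
    (ce,(w,h),_)=r=cv2.minAreaRect(P); b=cv2.boxPoints(r); e=[b[1]-b[0],b[2]-b[1]]
    e=max(e,key=np.linalg.norm); return np.array(ce),max(w,h),min(w,h),np.arctan2(e[1],e[0])
E
python3 - <<'E'
from h import *
T=vision.capture("top");S=vision.capture("scene")
for n,c in(("T",T),("S",S)):
  for nm,m,z in(("red",red(c),70),("yellow",mask(c,(20,150,80),(32,255,255)),8),("green",mask(c,(50,120,40),(80,255,255)),3),("blue",mask(c,(105,130,50),(128,255,255)),50)):
    for a,ce,l,bb in blobs(m,12): 
        r=rect(c,l,z); print(n,nm,a,ce.round(),r[0].round(),round(r[1]),round(r[2]),round(r[3],3))
gs=[(T,"tray",(212,176)),(T,"dim",(218,254)),(T,"roof",(87,165))]
print("grip",ray(T,(216,253),54.5).round(),"pt",ray(T,(214,242),16).round(),"housing ends",ray(T,[(187,254),(250,254)],14).round().tolist())
print("tray cor",ray(T,[(183,151),(245,156),(241,203),(177,198)],14).round().tolist())
print("railends",ray(T,[(163,153),(163,211)],25).round().tolist())
print("roof cor",ray(T,[(53,129),(126,129),(124,202),(45,202)],182).round().tolist())
print("jars",ray(T,[(352,200),(395,191),(362,247),(410,237)],75).round().tolist())
print("cup",ray(T,(253,120),20).round(),"big",ray(T,(97,295),100).round())
a=cv2.resize(T["frame"][100:275,20:285],None,fx=3,fy=3,interpolation=cv2.INTER_CUBIC)
cv2.imwrite("pics/cropT.png",a)
E
```

```text
T red 291 [219. 170.] [636. 130.] 50 48 0.007
T red 21 [214. 241.] [447. 141.] 18 5 0.016
T yellow 1506 [295. 239.] [459. -71.] 107 105 -1.481
T green 3854 [374. 225.] [ 505. -288.] 233 233 -1.414
T green 20 [344. 258.] [ 406. -200.] 28 9 -0.755
T blue 16 [260. 175.] [627.  20.] 34 3 -0.013
S red 16 [308. 201.] [504. 179.] 22 7 0.069
S red 190 [267. 216.] [635. 129.] 51 50 -0.395
S yellow 2242 [111.  21.] [  -19. -1455.] 803 342 -0.001
S yellow 463 [48. 33.] [  394. -1495.] 342 131 1.128
S yellow 715 [255. 173.] [459. -71.] 115 111 0.096
S green 1618 [201. 158.] [ 508. -285.] 233 230 -1.417
S blue 849 [219.  54.] [   3. -694.] 308 225 1.556
S blue 124 [242. 205.] [634.  30.] 77 24 0.741
grip [[419. 137.  54.]] pt [[451. 146.  16.]] housing ends [[420.0, 218.0, 14.0], [418.0, 50.0, 14.0]]
tray cor [[709.0, 238.0, 14.0], [693.0, 62.0, 14.0], [557.0, 74.0, 14.0], [573.0, 250.0, 14.0]]
railends [[699.0, 292.0, 25.0], [535.0, 284.0, 25.0]]
roof cor [[708.0, 518.0, 182.0], [707.0, 343.0, 182.0], [529.0, 336.0, 182.0], [530.0, 516.0, 182.0]]
jars [[551.0, -215.0, 75.0], [574.0, -329.0, 75.0], [430.0, -232.0, 75.0], [454.0, -356.0, 75.0]]
cup [[799.  39.  20.]] big [[321. 414. 100.]]
```

View pics/cropT.png

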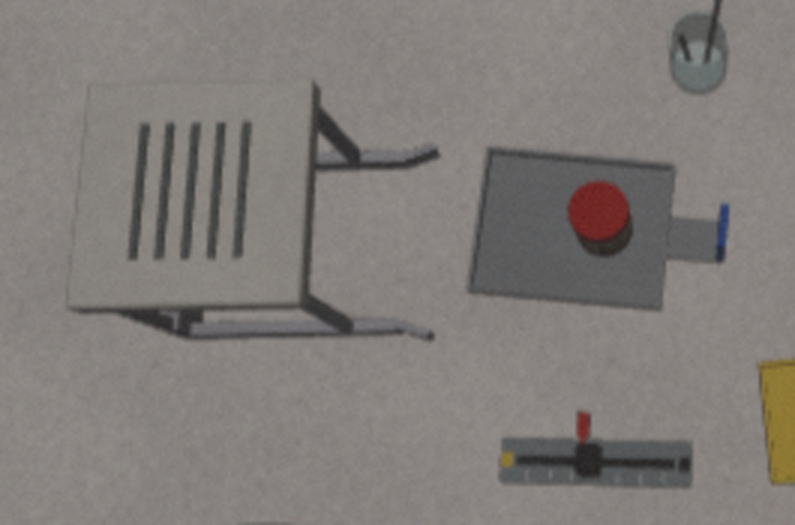

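The crop shows the dimmer grip at crop (588,460), nearly level with the pointer (583,425). The tray is turned about 0.09 rad, and the bay rails open towards the tray. Next I check reach, look with the wrist camera over the dimmer and the bay mouth, and slide the dimmer.

```bash
python3 - <<'E'
from h import *
P=np.pi
def ok(p,a): return [round(x,2) for x in (a,a+P)] and [env.inverse_kinematics(p,q(b)) is not None for b in (a,a+P)]
for nm,p in dict(d0=(419,137,46),dOff=(419,70,46),dOff2=(425,70,46),above=(419,75,150),jar=(430,-232,60),jar4=(454,-356,60),tabHome=(618,265,50),far=(667,206,60),dish=(459,-71,60)).items():
    print(nm,[ok(p,a) for a in (0,P/4,P/2,-P/4)])
env.movep([480,150,330],q(P/2)); c=vision.capture("wrist"); cv2.imwrite("pics/w1.png",c["frame"]); print((-c["R"].T@c["t"]).round(),c["R"].round(2).tolist())
env.movep([560,250,330],q(P/2)); c=vision.capture("wrist"); cv2.imwrite("pics/w2.png",c["frame"]); print((-c["R"].T@c["t"]).round(), monitor.get_time_s())
cv2.imwrite("pics/w12.png",cv2.resize(np.vstack([cv2.imread("pics/w1.png"),c["frame"]]),None,fx=.78,fy=.78))
E
```

```text
d0 [[True, True], [True, True], [True, True], [True, True]]
dOff [[True, True], [True, True], [True, True], [True, True]]
dOff2 [[True, True], [True, True], [True, True], [True, True]]
above [[True, True], [True, True], [True, True], [True, True]]
jar [[True, True], [True, True], [True, True], [True, True]]
jar4 [[True, True], [True, True], [True, True], [True, True]]
tabHome [[True, True], [True, True], [True, True], [True, True]]
far [[True, True], [True, True], [True, True], [True, True]]
dish [[True, True], [True, True], [True, True], [True, True]]
[397. 151. 470.] [[-0.0, 1.0, 0.0], [0.95, 0.0, 0.3], [0.3, 0.0, -0.95]]
[477. 251. 469.] 3.0167
```

View pics/w12.png

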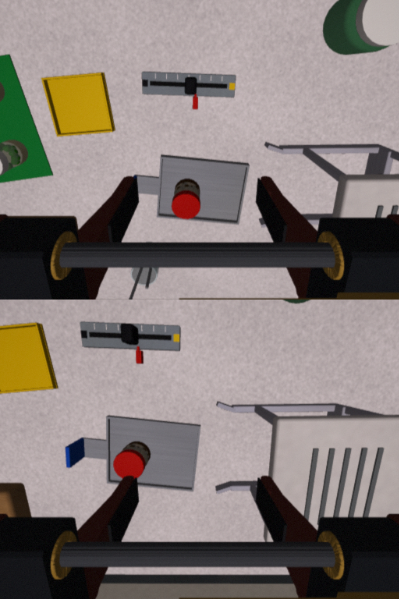

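The stacked wrist views show the dimmer housing at upper (143–236,72–97), its grip at (190,86) and the pointer at (195,102). The tray is at lower (107–200,415–488) with its tab at (75,453), and the rail lead-in ends are at lower (220,405) and (220,488).

```bash
python3 - <<'E'
from h import *
P=np.pi
c=dict(vision.capture("wrist")); K,R,t=c["K"],c["R"],c["t"]
s=1/.78
# w2, current pose
k=lambda l,dy=0:[(x*s,(y-dy)*s) for x,y in l]
print("w2 housing",ray(c,k([(82,321),(181,325),(180,350),(80,346)],299.5),14).round().tolist())
print("w2 leadends",ray(c,k([(218,404),(217,488)],299.5),25).round().tolist(),"tray",ray(c,k([(108,416),(200,426),(194,489),(107,481)],299.5),14).round().tolist())
print("roof cor", ray(c,k([(273,418)],299.5),182).round().tolist())
def dim(c):
    for a,ce,l,bb in blobs(red(c),20):
        r=rect(c,l,12); print("red",a,ce.round(1),r[0].round(1),r[1:])
    m=mask(c,(0,0,0),(180,255,38))
    for a,ce,l,bb in blobs(m,60):
        if bb[1]<150: r=rect(c,l,54.5); print("blk",a,bb.tolist(),r[0].round(1),np.round(r[1:],2))
    m=mask(c,(20,120,100),(35,255,255))
    for a,ce,l,bb in blobs(m,20): 
        r=rect(c,l,14); print("yel",a,ce.round(),r[0].round(1),np.round(r[1:],2))
dim(c)
env.movep([480,150,330],q(P/2)); c=vision.capture("wrist"); print("w1"); dim(c)
print("w1 housing",ray(c,k([(143,71),(236,75),(234,97),(141,93)]),14).round().tolist())
cv2.imwrite("pics/d1.png",cv2.resize(c["frame"][70:160,160:330],None,fx=4,fy=4,interpolation=cv2.INTER_CUBIC))
E
```

```text
w2 housing [[398.0, 56.0, 14.0], [404.0, 222.0, 14.0], [444.0, 220.0, 14.0], [437.0, 47.0, 14.0]]
w2 leadends [[536.0, 288.0, 25.0], [704.0, 290.0, 25.0]] tray [[560.0, 82.0, 14.0], [579.0, 255.0, 14.0], [712.0, 243.0, 14.0], [694.0, 64.0, 14.0]]
roof cor [[532.0, 340.0, 182.0]]
red 133 [177.9  71.8] [451. 147.] (26.956552505493164, 9.602201461791992, np.float32(-0.00023094898))
red 1064 [165.3 211.7] [659.3 112.3] (61.377685546875, 57.38152313232422, np.float32(1.497749))
blk 949 [116, 31, 104, 27] [423.8 146.6] [124.43  28.17   1.39]
yel 5064 [29. 77.] [459.1 -66.3] [1.0949e+02 1.0103e+02 9.0000e-02]
yel 78 [226.  49.] [423.5 214.6] [11.2   9.41 -0.02]
w1
red 103 [250.6 130.2] [451.6 148.1] (27.311412811279297, 8.69336223602295, np.float32(-0.0056238696))
red 954 [239.1 263.4] [672.4 127.5] (60.69880676269531, 60.251407623291016, np.float32(-0.0027390968))
blk 673 [194, 99, 97, 22] [420.9 136.8] [124.17  26.36   1.57]
yel 5466 [102. 133.] [459.5 -70.6] [109.76 109.26  -1.48]
yel 65 [298. 110.] [424.  214.4] [11.03 10.08 -0.  ]
w1 housing [[398.0, 54.0, 14.0], [405.0, 221.0, 14.0], [444.0, 219.0, 14.0], [437.0, 48.0, 14.0]]
```

View pics/d1.png

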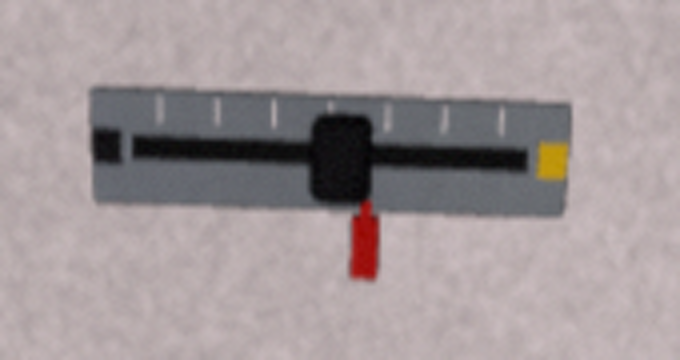

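The crop shows the grip at (341,158), the nib at (366,205) and the yellow full-end mark at (553,160). Now I pinch the grip and slide it to off.

```bash
python3 - <<'E'
from h import *
P=np.pi
c=vision.capture("wrist")
g=ray(c,(160+341/4,70+158/4),54.5)[0]; n=ray(c,(160+366/4,70+203/4),16)[0]; print(g.round(1),n.round(1))
d=np.array([0.035,1,0]); a=P/2-.035
p=np.array([421+.035*(g[1]-136),g[1],46])
env.movep(p+[0,0,80],q(a)); env.move_linear(p,vel=100); env.grasp(); print(monitor.get_finger_gap(),monitor.get_ee_pos())
e=p+d*(66-p[1]); print("hit",env.move_linear(e,vel=50,until_force=15),monitor.get_ee_pos(),monitor.get_force())
env.release(); env.move_linear(np.array(monitor.get_ee_pos())+[0,0,80])
env.movep([480,150,330],q(P/2)); c=vision.capture("wrist"); print(monitor.get_time_s())
cv2.imwrite("pics/d2.png",cv2.resize(c["frame"],(800,600)))
E
```

```text
[421.3 141.6  54.5] [439.1 149.6  16. ]
20.115096286803336 [421.20279864 141.44094292  45.98581654]
hit True [418.8477829   75.08037618  45.96302173] [0.36595651 1.31170719 1.83125477]
10.5917
```

View pics/d2.png

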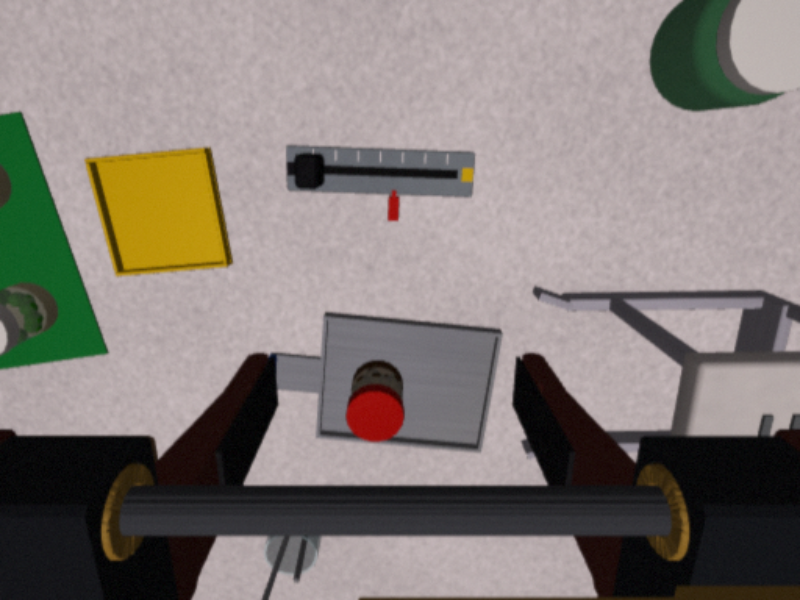

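The view shows the grip at its off end (308,170), with the dish, tray and spent jar undisturbed. Next I move the spent jar to the dish and measure the mat jars from both fixed cameras.

```bash
cat >> h.py <<'E'
A=np.pi/2-.09
def lin_up(z): p=np.array(monitor.get_ee_pos()); p[2]=z; env.move_linear(p,vel=250)
def pick(x,y,base,a=A):
    env.movep([x,y,base+150],q(a)); env.move_linear([x,y,base+49],vel=150); env.grasp()
    g=monitor.get_finger_gap(); lin_up(base+150); print("pick gap",round(g,1),round(monitor.get_finger_gap(),1)); return g
def place(x,y,base,a=A):
    env.movep([x,y,base+150],q(a)); print("contact",env.move_linear([x,y,base+49.5],vel=100,until_force=8),np.round(monitor.get_ee_pos(),1))
    env.release(); lin_up(base+170)
def lids(c,poly,zl,amin=25):
    """white lids inside a world polygon (x,y) at height zl, as points at lid mid-height"""
    m=np.zeros(c["frame"].shape[:2],np.uint8)
    cv2.fillPoly(m,[proj(c,[(x,y,zl) for x,y in poly]).round().astype(int)],255)
    w=mask(c,(0,0,105),(180,45,255))&m
    w=cv2.morphologyEx(w,cv2.MORPH_OPEN,np.ones((3,3)))
    return [(a,rect(c,l,zl)) for a,ce,l,bb in blobs(w,amin)]
E
python3 - <<'E'
from h import *
P=np.pi
for n in("top","scene"):
    c=vision.capture(n); r=[b for b in blobs(red(c),100)][0]; print(n,ray(c,r[1],70).round(1),rect(c,r[2],70)[0].round(1))
pick(635.5,129.5,4); place(459,-70.5,4)
env.movep([480,200,350],q(P/2))
mat=[(505+dx,-288+dy) for dx,dy in((-150,-150),(-150,125),(150,125),(150,-150))]
for n in("top","scene"):
    c=vision.capture(n); cv2.imwrite(f"pics/{n}3.png",c["frame"])
    print(n,[(a,r[0].round(1).tolist(),round(r[1]),round(r[2])) for a,r in lids(c,mat,70)])
    print("red",[(rect(c,b[2],70)[0].round(1),b[0]) for b in blobs(red(c),100)])
T=cv2.imread("pics/top3.png");S=cv2.imread("pics/scene3.png")
cv2.imwrite("pics/m3.png",np.hstack([cv2.resize(T[140:280,160:430],None,fx=1.5,fy=1.5),cv2.resize(S[110:280,140:330],None,fx=2,fy=2)[:210]]))
print(monitor.get_time_s())
E
```

```text
top [[635.4 130.2  70. ]] [635.8 130.3]
scene [[635.5 130.   70. ]] [634.2 130.5]
pick gap 51.8 51.9
contact True [458.3 -70.5  53.1]
top [(np.int32(5700), [505.4, -300.4], 304, 277), (np.int32(328), [576.4, -332.5], 52, 50), (np.int32(334), [553.4, -216.9], 52, 50), (np.int32(356), [430.6, -235.2], 51, 48)]
red [(array([434.4, -71.9]), np.int32(338))]
scene [(np.int32(2372), [504.4, -300.4], 307, 281), (np.int32(131), [551.2, -218.4], 54, 47)]
red [(array([434.5, -73.1]), np.int32(127))]
18.3833
```

View pics/m3.png

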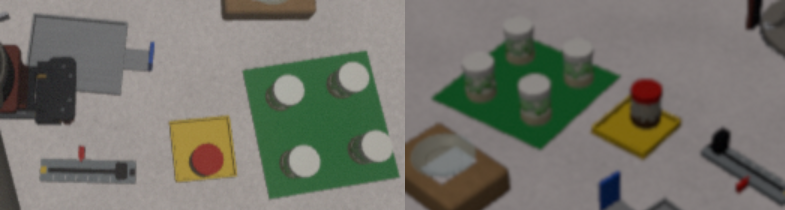

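The composite shows four upright jars on the mat. The spent jar is upright in the dish but about 24 mm to −x, which is within the 35 mm tolerance. Now I move the four jars, locating each again just before its grasp.

```bash
cat >> h.py <<'E'
def find(c,x,y,zl=70,w=48):
    L=[(a,r) for a,r in lids(c,[(x+sx*w,y+sy*w) for sx,sy in((-1,-1),(-1,1),(1,1),(1,-1))],zl) if 40<r[1]<65 and 38<r[2]<60]
    return [r[0] for a,r in L]
E
cat > jars.py <<'E'
from h import *
C=np.array([634.5,158.5]);u=np.array([.09,.996]);v=np.array([.996,-.09])
S=[(33,48),(-33,48),(33,-48),(-33,-48)]
for (x,y),s in zip([(553,-217),(431,-235),(576,-332),(456,-359)],S):
    c=vision.capture("top"); f=find(c,x,y)
    if len(f)!=1: print("not found",x,y,f); break
    f=f[0]; print("jar",f.round(1))
    if not 45<pick(f[0],f[1],3)<58: print("bad grip"); break
    p=C+v*s[0]+u*s[1]; place(p[0],p[1],4)
print(monitor.get_time_s())
env.movep([480,-100,350],q(np.pi/2))
for n in("top","scene"):
    c=vision.capture(n); cv2.imwrite(f"pics/{n}4.png",c["frame"])
T=cv2.imread("pics/top4.png");S=cv2.imread("pics/scene4.png")
cv2.imwrite("pics/m4.png",np.hstack([cv2.resize(T[130:280,160:430],None,fx=1.5,fy=1.5)[:225],cv2.resize(S[110:280,140:330],None,fx=2,fy=2)[80:305]]))
E
python3 jars.py
```

```text
jar [ 553.4 -216.9]
pick gap 51.9 52.0
contact True [670.8 203.1  53.2]
jar [ 430.6 -235.2]
pick gap 51.8 51.3
contact True [605.2 209.   53.2]
jar [ 576.4 -332.5]
pick gap 51.5 51.8
contact True [662.2 107.6  53.1]
not found 456 -359 []
42.2083
```

View pics/m4.png

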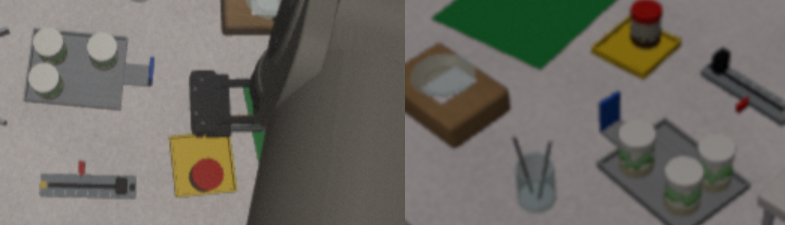

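The composite shows three jars upright on the tray, well seated. The fourth was not segmented because its lid overlaps the pale table in the top view, so I look at it directly.

```bash
python3 - <<'E'
from h import *
env.movep([520,150,350],q(np.pi/2))
for n in("top","scene"):
    c=vision.capture(n); u,v=proj(c,(456,-359,70))[0].astype(int); w=cv2.medianBlur(hsv(c)[v-28:v+28,u-28:u+28],3)
    V=w[...,2]; print(n,(u,v),np.percentile(V,[5,25,50,75,90,97]))
    for th in(125,135,145,155,165):
        m=((V>th)*255).astype(np.uint8); m=cv2.morphologyEx(m,cv2.MORPH_OPEN,np.ones((3,3)))
        F=np.zeros(c["frame"].shape[:2],np.uint8); F[v-28:v+28,u-28:u+28]=m
        print(th,[(int(a),rect(c,l,70)[0].round(1).tolist(),np.round(rect(c,l,70)[1:3])) for a,ce,l,b in blobs(F,40)])
E
```

```text
top (np.int64(410), np.int64(236)) [ 88. 104. 106. 166. 170. 180.]
125 [(1417, [459.5, -381.5], array([151.,  91.]))]
135 [(1370, [460.1, -381.6], array([150.,  91.]))]
145 [(1353, [460.2, -381.6], array([149.,  91.]))]
155 [(1323, [460.0, -382.8], array([149.,  89.]))]
165 [(744, [471.7, -393.8], array([115.,  79.])), (115, [413.0, -410.2], array([49., 28.]))]
scene (np.int64(195), np.int64(123)) [ 74.  76. 132. 134. 134. 136.]
125 [(2122, [427.4, -387.3], array([316., 210.]))]
135 [(78, [450.0, -366.8], array([44., 40.]))]
145 []
155 []
165 []
```

Scene view at the lid-top height gives about (455,−361), and the top view gives (456,−359). They agree, so I pick it.

```bash
python3 - <<'E'
from h import *
C=np.array([634.5,158.5]);u=np.array([.09,.996]);v=np.array([.996,-.09])
assert 45<pick(455.5,-360,3)<58
p=C-v*33-u*48; place(p[0],p[1],4)
env.movep([440,-60,400],q(np.pi/2))
for n in("top","scene"):
    c=vision.capture(n); cv2.imwrite(f"pics/{n}5.png",c["frame"])
    for p in[C+v*a+u*b for a in(33,-33) for b in(48,-48)]: print(n,p.round(),[x.round(1) for x in find(c,*p,71,w=40)])
    print("red",[(rect(c,b[2],70)[0].round(1),b[0]) for b in blobs(red(c),100)])
    for a,ce,l,bb in blobs(mask(c,(105,130,50),(128,255,255)),12): print("blue",a,ce.round(1),[(z,ray(c,ce,z)[0].round(1)) for z in(36,60)])
env.movep([520,150,420],q(np.pi/2)); c=vision.capture("wrist"); cv2.imwrite("pics/w5.png",cv2.resize(c["frame"],(800,600)))
np.savez("w5.npz",**{k:c[k] for k in "KRt"}); print(monitor.get_time_s())
E
```

```text
pick gap 51.7 51.6
contact True [596.6 113.6  53.1]
top [672. 203.] []
top [663. 108.] []
top [606. 209.] []
top [597. 114.] []
red [(array([428.1, -71.9]), np.int32(261))]
blue 15 [260.5 174.9] [(36, array([630.6,  19.8,  36. ])), (60, array([624. ,  20.4,  60. ]))]
scene [672. 203.] [array([667.3, 201.1])]
scene [663. 108.] []
scene [606. 209.] []
scene [597. 114.] []
red [(array([434.5, -73.1]), np.int32(124))]
blue 839 [218.7  53.8] [(36, array([ -16.4, -715.3,   36. ])), (60, array([  16.3, -681.7,   60. ]))]
blue 124 [242. 205.] [(36, array([624.3,  21.2,  36. ])), (60, array([642.1,  37.7,  60. ]))]
55.1
```

View pics/w5.png

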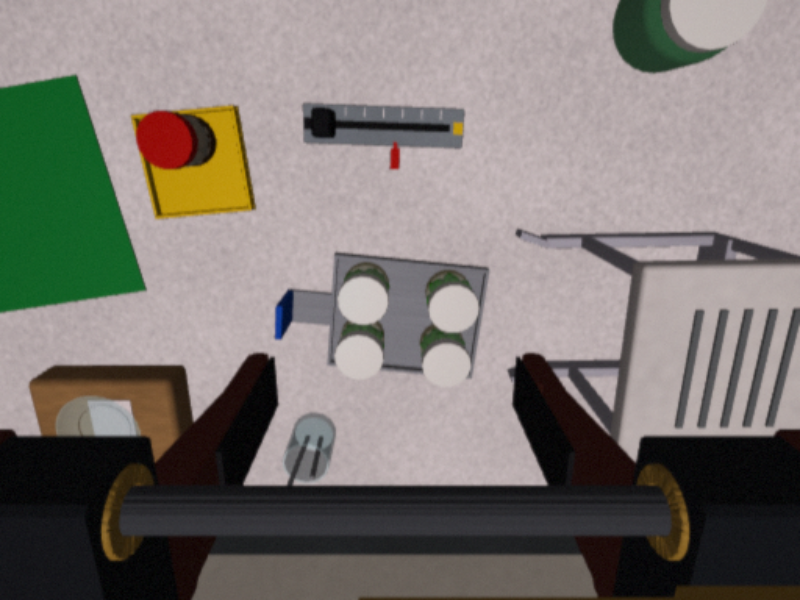

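The view shows all four jars upright on the tray and the spent jar in the dish. The tab is at (284,314), the rail start at (517,231)/(540,240), and the roof corner at (637,265). Next I calculate the bay axis and check the tab.

```bash
python3 - <<'E'
from h import *
c=dict(np.load("w5.npz")); s=.64
f=lambda l,z:ray(c,np.array(l)*s,z).round(1)[:,:2].tolist()
print("tab top",f([(294,290),(286,339),(275,338)],65),"tab bottom",f([(292,290)],7))
print("tray",f([(335,253),(488,267),(473,377),(329,366)],14))
print("rail inner/outer top",f([(545,247),(600,247)],25),f([(545,236),(715,234)],25),"leads",f([(517,232),(511,373)],25))
print("far rail",f([(545,363),(618,363),(545,374),(612,374)],25))
print("roof",f([(637,264),(800,261),(613,430)],182))
i=cv2.imread("pics/w5.png")
cv2.imwrite("pics/bay5.png",cv2.resize(i[210:450,480:800],None,fx=2.5,fy=2.5,interpolation=cv2.INTER_CUBIC))
E
```

```text
tab top [[587.2, 41.2], [643.3, 28.8], [642.1, 16.9]] tab bottom [[604.8, 26.2]]
tray [[558.6, 79.9], [575.4, 255.6], [715.8, 244.9], [700.5, 66.9]]
rail inner/outer top [[549.8, 315.6], [549.9, 376.9]] [[537.4, 314.5], [535.5, 502.2]] leads [[532.9, 283.2], [704.9, 288.7]]
far rail [[691.7, 328.7], [691.8, 416.5], [706.3, 330.0], [706.4, 411.2]]
roof [[530.6, 341.1], [528.4, 470.0], [682.5, 342.3]]
```

View pics/bay5.png

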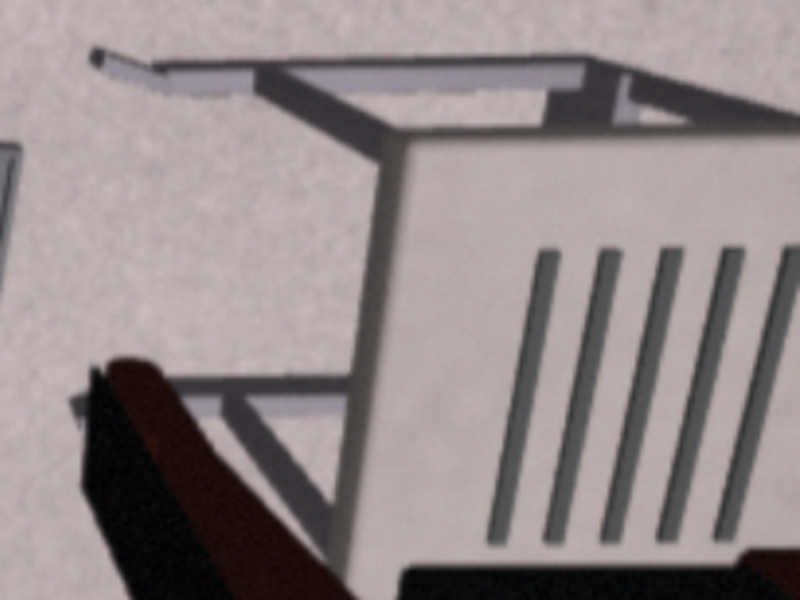

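The crop shows the lit rail tops. The near rail's inner edge runs (170,94)→(580,85) and the far rail's inner edge is (180,396)→(345,392).

```bash
python3 - <<'E'
from h import *
c=dict(np.load("w5.npz"))
f=lambda l,z:ray(c,(np.array(l)/2.5+[480,210])*.64,z).round(1)[:,:2].tolist()
print("near inner",f([(170,94),(580,85)],25),"far inner",f([(180,396),(345,392)],25),"stop/near end",f([(590,57)],25))
E
```

```text
near inner [[550.5, 319.1], [546.7, 501.0]] far inner [[698.8, 337.8], [696.8, 417.2]] stop/near end [[534.2, 503.0]]
```

The rails are 148 mm apart, which matches. The bay yaw is about +0.022 and its origin about (623,410). Next I grip the tab across its 40 mm width, because a y-pinch would put the gripper body into the roof. Then I straighten the tray and push it home.

```bash
python3 - <<'E'
from h import *
P=np.pi
p=np.array([623.4,20.6,48.]); a=P-.09
env.movep(p+[0,0,120],q(a)); print("touch",env.move_linear(p,vel=100,until_force=10),np.round(monitor.get_ee_pos(),1)); env.grasp(); print("gap",monitor.get_finger_gap())
if 36<monitor.get_finger_gap()<44:
    print(env.move_linear([630.8,45,48],vel=25,frame=q(P+.022),until_force=25))
    print("force",np.round(monitor.get_force(),1),np.round(monitor.get_ee_pos(),1))
    c=vision.capture("scene"); cv2.imwrite("pics/s6.png",c["frame"])
    c=vision.capture("top"); cv2.imwrite("pics/t6.png",c["frame"])
    cv2.imwrite("pics/m6.png",np.hstack([cv2.resize(c["frame"][100:240,30:290],None,fx=1.7,fy=1.7)[:238],cv2.resize(cv2.imread("pics/s6.png")[180:320,220:420],None,fx=1.7,fy=1.7)]))
    print(monitor.get_finger_gap(),monitor.get_time_s())
E
```

```text
touch False [623.9  20.7  48.7]
gap 39.519479096376365
False
force [ 3.1 -4.4 -0. ] [632.1  43.4  48.1]
40.05813875387785 59.875
```

View pics/m6.png

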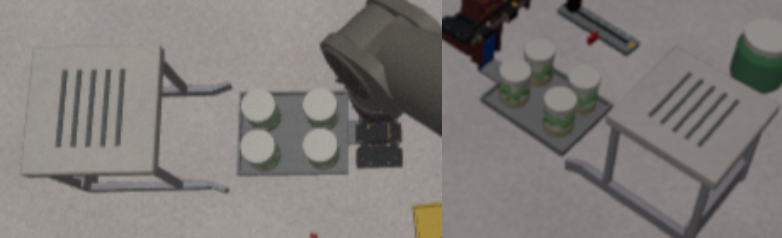

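The composite shows the tray straightened in front of the mouth with all the jars upright. I push it in.

```bash
python3 - <<'E'
from h import *
P=np.pi
print(env.move_linear([628.3,160,48],vel=50,until_force=20),np.round(monitor.get_ee_pos(),1),np.round(monitor.get_force(),1),monitor.get_finger_gap())
print(env.move_linear([625.6,282,48],vel=50,until_force=20),np.round(monitor.get_ee_pos(),1),np.round(monitor.get_force(),1),monitor.get_finger_gap())
for n in("scene","top"): cv2.imwrite(f"pics/{n}7.png",vision.capture(n)["frame"])
cv2.imwrite("pics/m7.png",np.hstack([cv2.resize(cv2.imread("pics/top7.png")[100:240,30:250],None,fx=1.7,fy=1.7),cv2.resize(cv2.imread("pics/scene7.png")[180:320,220:450],None,fx=1.7,fy=1.7)]))
print(monitor.get_time_s())
E
```

```text
True [630.3  89.   47.8] [-1.4 -0.6  4.7] 40.21759227694941
True [630.3  89.3  47.6] [-1.2 -1.9  4.6] 39.9156050990624
61.9167
```

View pics/m7.png

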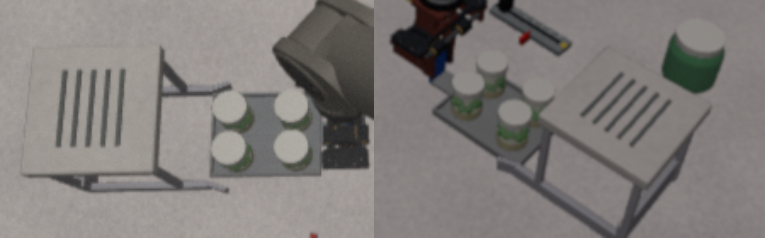

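The push stopped with the tray's front corner at the far (+x) rail lead-in. The tray spans crop rows 94–177 and the rails run at about rows 93 and 187. I measure the offset.

```bash
python3 - <<'E'
from h import *
c=vision.capture("top")
f=lambda l,z:ray(c,np.array(l)/1.7+[30,100],z).round(1)[:,:2].tolist()
print("tray",f([(211,94),(322,94),(320,177),(210,176)],14)); print("far rail inner",f([(165,97),(200,97)],25),"near rail inner",f([(100,183),(200,183)],25))
a=cv2.resize(c["frame"][140:220,110:230],None,fx=6.6,fy=6.6,interpolation=cv2.INTER_CUBIC); cv2.imwrite("pics/j8.png",a)
E
```

```text
tray [[696.5, 319.4], [695.2, 134.7], [554.5, 136.3], [557.6, 314.0]]
far rail inner [[688.2, 391.6], [687.8, 334.1]] near rail inner [[545.4, 485.4], [544.2, 326.3]]
```

View pics/j8.png

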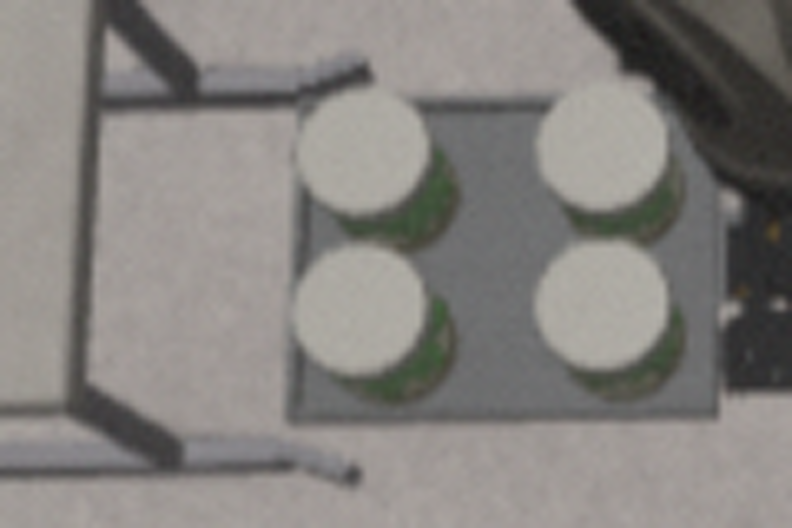

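The magnified crop shows the far rail's inner edge at about row 94, the near rail's at about row 437, and the tray edges at rows 98–104 and 420. The tray therefore sits against the far rail. I back off, shift it a few mm to −x and push again.

```bash
python3 - <<'E'
from h import *
P=np.pi
c=vision.capture("top")
f=lambda l,z:ray(c,np.array(l)/6.6+[110,140],z).round(1)[:,:2].tolist()
print("far in",f([(110,98),(290,92)],25),"near in",f([(10,440),(285,437)],25),"tray far",f([(310,100),(620,98)],14),"near",f([(290,422),(715,418)],14),"front",f([(300,190),(292,420)],14))
E
```

```text
far in [[694.7, 393.1], [696.8, 317.0]] near in [[547.7, 424.2], [548.0, 311.5]] tray far [[696.9, 311.3], [696.8, 178.5]] near [[556.4, 312.8], [556.7, 136.1]] front [[656.8, 313.6], [557.2, 312.0]]
```

```bash
python3 - <<'E'
from h import *
P=np.pi
s=lambda:(np.round(monitor.get_ee_pos(),1),np.round(monitor.get_force(),1),round(monitor.get_finger_gap(),1))
print(env.move_linear([629.5,70,48],vel=40,until_force=20),s())
print(env.move_linear([626,76,48],vel=20,frame=q(P+.037),until_force=20),s())
print(env.move_linear([624.5,150,48],vel=40,until_force=15),s())
if monitor.get_ee_pos()[1]>145: print(env.move_linear([622,282,48],vel=50,until_force=20),s())
c=vision.capture("top"); cv2.imwrite("pics/j9.png",cv2.resize(c["frame"][100:240,30:250],None,fx=3,fy=3,interpolation=cv2.INTER_CUBIC)); print(monitor.get_time_s())
E
```

```text
False (array([629.3,  69.5,  47.8]), array([-0.8,  1.1, -0.7]), 39.6)
False (array([625.8,  74.8,  47.7]), array([ 1.2, -3.5, -3.6]), 39.7)
False (array([624.5, 149.9,  48. ]), array([ 0.4, -1.1, -6.4]), 40.1)
True (array([621.9, 273.3,  47.7]), array([-2.1, -1.9,  5.6]), 39.8)
67.4917
```

View pics/j9.png

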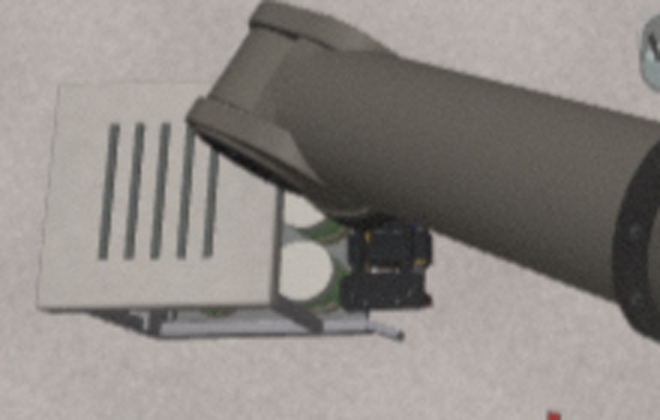

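The view shows the tray deep under the roof with the gripper at (390,265). It stopped at y = 273 against an expected 270 ± 3. I press once more to confirm the stop, release, and then set the dimmer.

```bash
python3 - <<'E'
from h import *
P=np.pi
p=np.array(monitor.get_ee_pos()); print(env.move_linear(p+[0,8,0],vel=20,until_force=15),np.round(monitor.get_ee_pos(),1),round(monitor.get_finger_gap(),1))
env.sleep(.3); env.release(); lin_up(200); env.movep([480,200,380],q(P/2))
T=vision.capture("top");S=vision.capture("scene")
for a,ce,l,bb in blobs(mask(T,(105,130,40),(128,255,255)),8): print("T blue",a,ce.round(1),ray(T,ce,36)[0].round(1))
for a,ce,l,bb in blobs(mask(S,(105,130,40),(128,255,255)),8): print("S blue",a,ce.round(1),ray(S,ce,36)[0].round(1))
c=vision.capture("wrist")
cv2.imwrite("pics/f10.png",np.hstack([cv2.resize(c["frame"],(400,300)),cv2.resize(S["frame"][180:330,230:430],(400,300),interpolation=cv2.INTER_CUBIC)])); print(monitor.get_time_s())
m=mask(c,(0,0,0),(180,255,38))
for a,ce,l,bb in blobs(m,60): print("blk",a,bb.tolist())
E
```

```text
True [621.9 273.6  47.6] 40.1
S blue 1202 [220.   56.8] [ 1.000e-01 -6.907e+02  3.600e+01]
S blue 104 [307.8 247.2] [622.8 271.3  36. ]
71.1583
blk 661 [159, 97, 97, 19]
blk 161 [83, 101, 16, 30]
blk 31615 [0, 226, 512, 158]
```

View pics/f10.png

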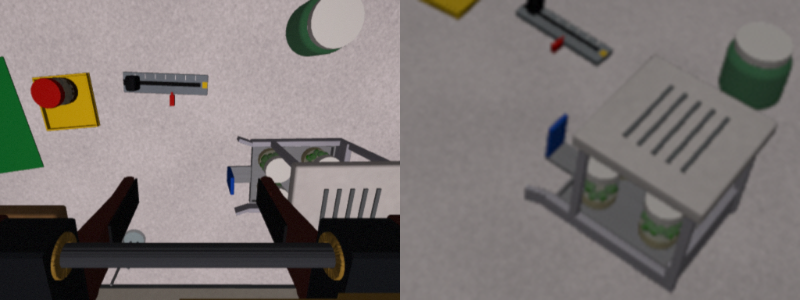

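The tray didn't move under further push, so it is against the stop. The tab reads y = 271, the dimmer is still off at (131,82) in the left half, and the jars are upright. Now I set the dimmer to the pointer at y ≈ 149.2.

```bash
python3 - <<'E'
from h import *
P=np.pi; a=P/2-.035
p=np.array([418.85,75.1,46])
env.movep(p+[0,0,90],q(a)); env.move_linear(p,vel=100); env.grasp(); print(monitor.get_finger_gap())
print(env.move_linear([421.45,149.2,46],vel=40,until_force=25)); env.sleep(.3); print(np.round(monitor.get_ee_pos(),1))
env.release(); lin_up(140); env.movep([480,150,330],q(P/2)); c=vision.capture("wrist")
for A_,ce,l,bb in blobs(red(c),20): print("red",A_,ce.round(1),rect(c,l,12)[0].round(1))
cv2.imwrite("pics/d11.png",cv2.resize(c["frame"][60:240,60:340],(800,514),interpolation=cv2.INTER_CUBIC)); print(monitor.get_time_s())
print([(n,[(rect(v,b[2],70)[0].round(1),b[0]) for b in blobs(red(v),100)]) for n in("top","scene") for v in [vision.capture(n)]])
E
```

```text
19.60305349217588
False
[421.5 149.2  46. ]
red 1445 [ 75.2 123.7] [ 441.1 -105.6]
red 101 [251.5 132.3] [452.  147.2]
79.1667
[('top', [(array([434.4, -71.9]), np.int32(339))]), ('scene', [(array([434.5, -73.1]), np.int32(127))])]
```

View pics/d11.png

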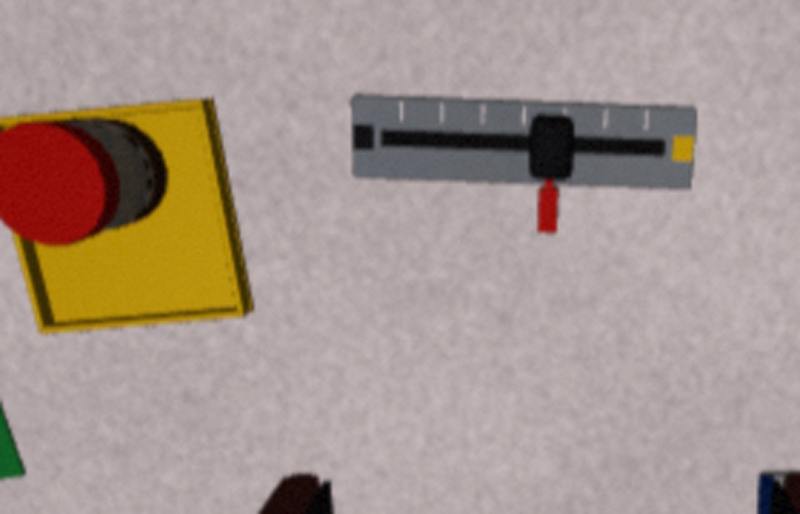

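The grip is in line with the pointer nib, at (551,147) against (548,190). The spent jar sits against the dish's back wall. There is time, so I re-centre it for margin, check everything once more, and hand in.

```bash
python3 - <<'E'
from h import *
P=np.pi
a=P/2-.09
env.movep([434.5,-72.5,154],q(a)); env.move_linear([434.5,-72.5,53],vel=120); env.grasp(); print(monitor.get_finger_gap())
env.move_linear([434.5,-72.5,70],vel=60); env.move_linear([459,-70.5,70],vel=60); print(env.move_linear([459,-70.5,53.3],vel=40,until_force=8),np.round(monitor.get_ee_pos(),1))
env.sleep(.2); env.release(); env.sleep(.2); lin_up(200); env.movep([480,200,380],q(P/2))
T=vision.capture("top");S=vision.capture("scene");W=vision.capture("wrist")
for n,v in(("T",T),("S",S)): print(n,[rect(v,b[2],70)[0].round(1) for b in blobs(red(v),100)])
cv2.imwrite("pics/z.png",np.hstack([cv2.resize(W["frame"],(400,300)),cv2.resize(S["frame"][130:330,170:437],(400,300),interpolation=cv2.INTER_CUBIC)])); print(monitor.get_time_s())
for b in blobs(mask(S,(105,130,40),(128,255,255)),20): print("blue",ray(S,b[1],36)[0].round(1))
E
```

```text
51.66460164515844
True [458.4 -70.6  53. ]
T [array([458.4, -71.5])]
S [array([457.2, -70.6])]
86.7083
blue [   1.3 -688.    36. ]
blue [622.8 271.3  36. ]
```

View pics/z.png

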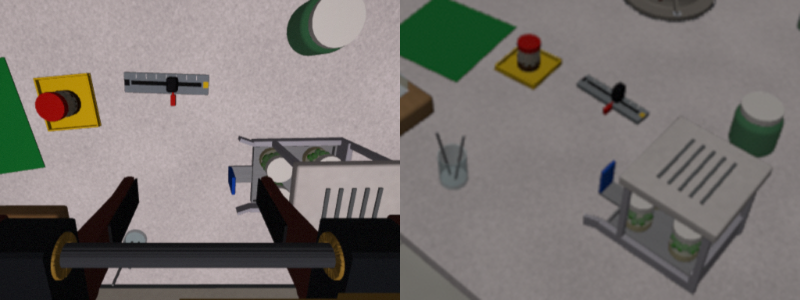

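The spent jar is now centred and upright in the dish, the tray is home, and the grip is at the pointer. I hand in the job.

```bash
python3 -c "
from plant import job_done; print(job_done())"
```

```text
the job is handed in; nothing more can be done
None
```

I handed in the job at about 87 s. By my last camera check the tray is home with all four culture jars upright, the spent jar is upright in the yellow dish and the dimmer is lined up with the red pointer; the hand-in returned no verdict.

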